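# Squeeze the glue clamp three clicks

## Task

The lip along the front of this shelf board has been glued back on, and its clamp must be squeezed a little tighter. First clear the closed blue shampoo bottle out of the lever's way: stand it upright in the basket that holds the white mug and let go of it. Then pull the clamp's orange ratchet lever towards the clamp's steel bar by exactly three clicks from where it stands now, and finish still holding the lever there while the glue grabs; leave the other things where they are.

Things in the scene. Friction and masses are not known exactly. Their poses are not given: they have to be found in the camera images.
- shelf: Wooden shelf board, fixed, 132 mm deep (x), 460 mm long (y), top 36 mm above the counter; a 14 mm thick, 50 mm high lip along its front. Origin: centre of the board, at counter height; x to the back of the board, y along it to its left end, z up. A steel lever clamp lies flat around its left end; the clamp's arm (up to 52 mm high) and lever are in front of the lip.
- left_basket (a point): Centre of the inner floor (40 mm above the counter) of the left rattan basket, fixed on the board. Both baskets: inside 118 mm along the shelf's x by 176 mm along its y, rim 91 mm above the counter. Axes as the shelf's.
- right_basket (a point): The same point of the right basket, 208 mm to the right of the left one. Axes as the shelf's.
- bar_front (a point): Point on the centre line of the clamp's flat steel bar, on its top, 29 mm above the counter. The bar is 20 mm wide and runs along the shelf's x; it sticks out 216 mm in front of the lip. Axes as the shelf's.
- bottle: Closed blue plastic shampoo bottle with a pale band and blue cap, about 0.2 kg, 150 mm tall, round: diameter 56 mm up to 115 mm, cap of diameter 36 mm from 124 to 150 mm. It stands on the counter between the clamp's lever and bar, in the lever's way. Origin: centre of its underside, z along the bottle.
- mug: White ceramic mug, diameter 70 mm, 80 mm tall, its handle reaching 62 mm from its axis along its own x. It stands in the outer half of one of the two baskets (either one), some 38 mm from the basket's centre; the half nearer the shelf's middle is free. Origin: centre of its underside.
- soap_dish: Coconut shell soap dish with a bar of soap, diameter 84 mm, 38 mm tall, in the outer half of the other basket. Origin: centre of its underside.
- hair_clip: Black plastic claw hair clip, 56 mm long, hooked over the clamp's bar beside the board's end. Origin: where it rests on the bar's top.
- tongue_cleaner: U-shaped stainless steel tongue cleaner, 130 mm long, 54 mm wide, 5 mm thick, lying on the counter in front of the board. Origin: about its middle, on the counter.
- lever_pivot (a point): Point on the upright axis about which the lever turns, 34 mm above the counter, on the clamp's arm, 76 mm from the bar's centre line.
- lever_grip (a point): Middle of the lever's orange grip, 90 mm from the pivot axis, 34 mm above the counter. The grip is a bar 18 mm thick and 28 mm high (20 to 48 mm above the counter), reaching from 46 to 120 mm from the pivot. x points along the lever away from the pivot, z up.
- lever (a joint): Ratchet lever's angle (rad), growing as it is pulled towards the bar (clockwise from above), at most 1.06. A pawl clicks every 0.17 rad (15 mm at mid grip) and lets nothing go back. It starts at rest on one of the first three teeth (about 0, 0.17 or 0.34); clicks come within 0.02 of each further 0.17. Mid grip resists with 2 to 5 N, rising, plus 3 to 10 N that builds up to each click, then drops.

How it is judged:
By the outcome, as a careful person would: the job done as asked, in the order asked, and still so for the second after the job is handed in, while the arm keeps its last pose, push and grip.
It also fails if it takes over 72 s, if anything falls off the work surface, if the arm or the gripper's body presses on something with over 40 N, if the wrist force passes 120 N, or if a joint passes its speed limit or range.

## Robot

A 7-joint arm with a two-finger parallel gripper is mounted at the origin on the work surface. World frame = base frame: x ahead of the robot, y to its left, z up, the work surface at z = 0. Lengths are in mm, angles in rad, forces in N, time in s.
With the tool pointing down it reaches from about 400 to 850 mm from the base axis. Payload 4.4 kg.
Tool frame: the origin (TCP) lies at the very end of the fingers, on their centre line; the grasp point (between the pads) lies 19 mm behind it; z points along the fingers, y is the direction in which the jaws open and shut (so a half turn about z gives the same grasp; the last joint's range is limited). The gripper opens to 94 mm and grips with 3 to 60 N. Pads are 16 mm wide; open, the fingers measure 119 mm over their backs; the gripper's body (75 mm by 177 mm) begins 78 mm behind the grasp point.
Start: joints at [1.274, 0.628, 0.038, 1.517, -0.027, 0.996, -0.02], TCP at [148.72, -632.772, 205.478] pointing down, gripper open.
Joint ranges: [-3.06, 3.06], [-0.37, 2.12], [-1.25, 1.32], [0.18, 2.47], [-1.1, 4.24], [0.23, 1.98], [-2.94, 2.94]. Speed limits (rad/s): [2.57, 2.57, 3.14, 3.14, 3.14, 3.14, 3.14].

## Interface

Orientations are given as a unit quaternion [x, y, z, w].
In Python, from workcell import get_state, grab_frame, job_done, look_for, mark_of gives the robot as it stands.
- The arm moves only by the tool move_arm, never from a script. Its arguments are lists of equal length, an entry for each row: "offset": the shift along the tool's x, y, z in m, a list of three; "delta_rot": the turn, a rotation vector about the tool's x, y, z in rad, a list of three; "claw": the opening in per cent of the stroke, from 0 (shut) to 100 (fully open). A call has 1 to 10 rows; each row shifts and turns the commanded pose from where the row before left it, along the tool's axes as they then stand; what a row does not reach is not made up. A row lasts 1/10 s, in which the tool goes at most 50 mm and 8.59 degrees, less where a joint would pass 70% of its speed; a pose out of reach is approached as far as the arm can. A call with a gripper value outside its range is refused whole. The fingers move at their own pace and stop on an object; the grip force is fixed at half the most. Time passes only in rows, so rows that do not move let the fingers close. It gives the time, the measured TCP pose, the force and the opening at its end, in the units of the state.
- get_state(): the state, without advancing time (a new reading comes with each control period).
- grab_frame(name): name is "scene" or "side" or "wrist"; returns a dict with "image" (420x560x3 uint8, red, green, blue), "vfov" (degrees; the focal length in pixels is half the picture's height over the tangent of half this angle, whatever the lens; pixels are square), "cx", "cy" (the principal point, pixels), "distortion" ([k1, k2, p1, p2, k3] as OpenCV has them; the pictures are not rectified), "view" (4x4, takes a point from world to camera coordinates). Camera axes: x right, y up, looking along -z (the intrinsics and any distortion apply to the point x, -y, -z); pixel columns grow to the right and rows downward; lengths in mm; the calibration is good to about 2 mm. A picture is of the moment at which its call begins. There is no depth.
- job_done(): hands the job in, once; it reports no verdict.
Trained networks look in a picture, given as the dict that the camera call returned (one of the last four; its "shot" number tells which), for a name from the list of things; names that differ only in an ending like _2 or _b are one class to them, and where a whole thing is asked for, a point or a joint stands for the part that bears it (a point fixed in the world has none). Each returns a list of dicts, best first, with "conf" (0 to 1); they miss things now and then, are a little off and sometimes report something else, mostly with a low value. They report only what shows in the picture. A call takes as long as a camera call.
- look_for(query, picture): "point" ([x, y, z] in mm, in the coordinates of the camera as it stood for that picture, good to about 4 mm: the middle of the surface that is visible of it).
- mark_of(query, picture): "point" ([x, y, z] in mm, in the coordinates of the camera as it stood for that picture, good to about 4 mm: a listed point, or the origin of a listed thing).
The state is a dict: "clock": time; "joint_positions": joint angles; "qvel": joint speeds; "tau": joint torques, N m; "ee_pos": TCP position; "ee_rot": TCP orientation; "ft_force": force on the tool from outside, world axes, zero at the start; "torque": the same for the moment, N m; "gripper_width": finger opening in mm.
Only numpy, scipy, OpenCV 4.12 (cv2) and the standard library are available. Lean on these libraries where they do the work, as an engineer would, in place of code of your own. Each camera call takes 0.05 s, during which the arm holds its last target. There are 200 camera calls.

## Working session

There is one attempt and no reset: what is moved stays moved. The work goes in short steps, Python scripts to look and compute and a tool call to move; the robot and the scene stay as the last step left them, time stands still between calls to the robot, and variables do not carry over. Pictures are saved under pics/ and viewed, about 8 in all and at most 12, crops included, and the job is handed in when it is done.

Besides the shell and the picture viewer there is one more tool, called after ">>>" as name(argument=value, ...), one argument or row to a line, values as JSON. move_arm: Moves the arm, as the interface text tells. Its arguments: {"type":"object","properties":{"offset":{"type":"array","items":{"type":"array","items":{"type":"number"}}},"delta_rot":{"type":"array","items":{"type":"array","items":{"type":"number"}}},"claw":{"type":"array","items":{"type":"number"}}},"required":["offset","delta_rot","claw"]}

```bash
ls; mkdir -p pics
cat > h.py <<'E'
import numpy as np, cv2
from scipy.spatial.transform import Rotation as R
from workcell import *
def world(p,f): return (np.linalg.inv(f["view"])@np.append(p,1))[:3]
def marks(f,names,fn=mark_of):
    for n in names:
        for d in fn(n,f)[:2]: print(n,fn.__name__,round(d["conf"],2),world(d["point"],f).round(1))
def save(f,n): cv2.imwrite(f"pics/{n}.png",f["image"][:,:,::-1])
def proj(P,f):
    v=np.array(f["view"]);h=f["image"].shape[0];fl=h/2/np.tan(np.radians(f["vfov"])/2)
    c=(np.atleast_2d(P)@v[:3,:3].T+v[:3,3])*[1,-1,-1]
    K=np.array([[fl,0,f["cx"]],[0,fl,f["cy"]],[0,0,1.]])
    return cv2.projectPoints(c,np.zeros(3),np.zeros(3),K,np.array(f["distortion"],float))[0][:,0]
E
cat > a.py <<'E'
from h import *
s=get_state();print(s)
N=["shelf","left_basket","right_basket","bar_front","bottle","mug","soap_dish","hair_clip","tongue_cleaner","lever_pivot","lever_grip"]
fs=[]
for c in ["scene","side"]:
    f=grab_frame(c);save(f,c+"0");print(c,f["image"].shape);marks(f,N);fs.append(f["image"])
E
python3 a.py
```

```text
pics
{'clock': 0.0, 'joint_positions': array([ 1.27418138,  0.62933455,  0.03848213,  1.51831306, -0.02698162,
        0.99631506, -0.02001018]), 'qvel': array([ 3.15869864e-05, -1.06852055e-03, -4.90926736e-04,  2.44911206e-05,
        6.72294710e-05,  1.96981327e-03, -1.29461942e-03]), 'tau': array([-1.04792234e-03, -5.49747992e+01,  1.14295587e+00, -1.86637759e+01,
       -5.23009209e-02,  2.38642807e-02,  1.86216080e-04]), 'ee_pos': array([ 148.5529914 , -632.13285397,  204.57995173]), 'ee_rot': array([ 9.93349330e-01,  1.15135801e-01, -1.37218497e-04, -9.15314838e-04]), 'ft_force': array([-0.34953412, -0.32153792, -0.25353645]), 'torque': array([ 0.00112477,  0.04974508, -0.00266654]), 'gripper_width': 94.04225725688829}
scene (420, 560, 3)
shelf call 0.83 [693.9   7.4   2.8]
left_basket call 0.76 [713.9 105.5  40.5]
right_basket call 0.73 [666.3 -92.6  38.7]
bar_front call 0.88 [540.6 312.   33. ]
bottle call 0.93 [529.2 271.9   1.5]
mug call 0.82 [712.5 144.9  43.2]
soap_dish call 0.73 [ 648.  -136.2   41.2]
hair_clip call 0.83 [738.1 266.3  25.9]
tongue_cleaner call 0.63 [492.9 -62.3  -0.7]
lever_pivot call 0.96 [622.8 215.5  36.6]
lever_grip call 0.76 [532.6 205.1  31.9]
lever_grip call 0.45 [622.9 215.9  35.9]
side (420, 560, 3)
shelf call 0.85 [694.    8.1   0.8]
left_basket call 0.65 [715.3 103.4  39.5]
right_basket call 0.56 [ 670.6 -100.1   41.3]
bar_front call 0.73 [540.1 309.3  33.2]
bar_front call 0.46 [670.9 -99.3  41.7]
bottle call 0.97 [539.9 266.3   1.4]
bottle call 0.73 [ 648.4 -135.    44.8]
mug call 0.9 [717.1 145.3  44.7]
soap_dish call 0.89 [ 647.3 -134.9   44.2]
hair_clip call 0.71 [740.1 265.1  29.5]
tongue_cleaner call 0.81 [494.5 -61.7   4.2]
lever_pivot call 0.7 [618.5 214.2  32.3]
lever_pivot call 0.3 [716.7 145.7  42. ]
lever_grip call 0.63 [533.9 201.   37.5]
lever_grip call 0.38 [539.4 312.   36.6]
```

View pics/scene0.png

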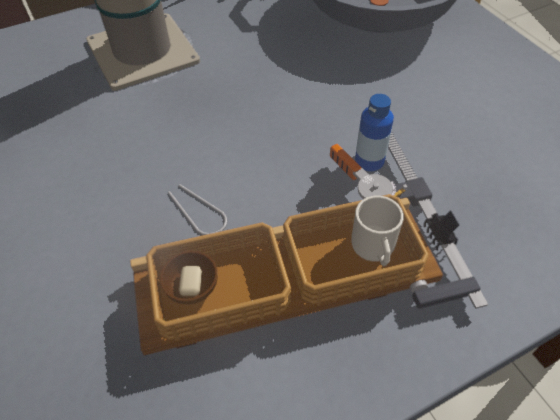

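View pics/side0.png

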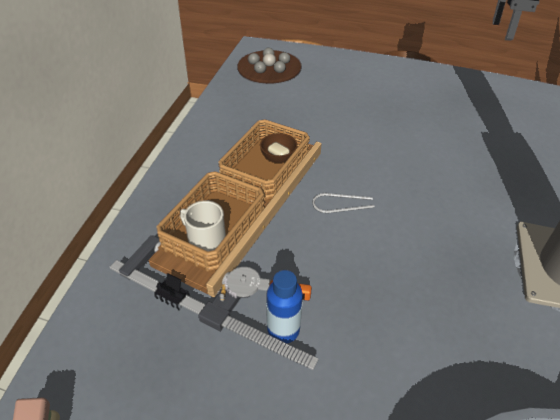

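The pictures agree with the networks. The mug is in the left basket, at about (378,228) in the scene view. The bottle is at (374,140), between the orange lever (350,165) and the toothed bar (400,155). The shelf yaw is about -0.231 rad. First I turn the tool so the jaws open along shelf x, then I swing over.

>>> move_arm(
  offset=[
    [0,0,-0.005],
    [0,0,-0.006],
    [0,0,-0.006],
    [0,0,-0.006],
    [0,0,-0.006],
    [0,0,-0.006],
    [0,0,-0.005],
    [0,0,-0.005],
    [0.02,0.013,0],
    [0.03,0.02,0],
  ],
  delta_rot=[
    [0,0,-0.139],
    [0,0,-0.139],
    [0,0,-0.139],
    [0,0,-0.139],
    [0,0,-0.139],
    [0,0,-0.139],
    [0,0,-0.139],
    [0,0,-0.139],
    [0,0,0],
    [0,0,0],
  ],
  claw=[100,100,100,100,100,100,100,100,100,100],
)

```text
clock: 2.2
ee_pos: [190.0, -592.7, 250.3]
ee_rot: [0.785, 0.62, -0.001, 0.0]
ft_force: [0.1, 0.0, 0.2]
gripper_width: 93.4
```

>>> move_arm(
  offset=[
    [0.038,0.025,0],
    [0.038,0.025,0],
    [0.038,0.025,0],
    [0.038,0.025,0],
    [0.038,0.025,0],
    [0.038,0.025,0],
    [0.038,0.025,0],
    [0.038,0.025,0],
    [0.038,0.025,0],
    [0.038,0.025,0],
  ],
  delta_rot=[
    [0,0,0],
    [0,0,0],
    [0,0,0],
    [0,0,0],
    [0,0,0],
    [0,0,0],
    [0,0,0],
    [0,0,0],
    [0,0,0],
    [0,0,0],
  ],
  claw=[100,100,100,100,100,100,100,100,100,100],
)

```text
clock: 3.2
ee_pos: [522.7, -276.7, 250.7]
ee_rot: [0.783, 0.622, -0.0, 0.0]
ft_force: [0.2, 0.0, 1.2]
gripper_width: 94.0
```

>>> move_arm(
  offset=[
    [0.0445,-0.0095,0],
    [0.0445,-0.0095,0],
    [0.0445,-0.0095,0],
    [0.0445,-0.0095,0],
    [0.0445,-0.0095,0],
    [0.0445,-0.0095,0],
    [0.0445,-0.0095,0],
    [0.0445,-0.0095,0],
    [0.0445,-0.0095,0],
    [0.0445,-0.0095,0],
  ],
  delta_rot=[
    [0,0,0],
    [0,0,0],
    [0,0,0],
    [0,0,0],
    [0,0,0],
    [0,0,0],
    [0,0,0],
    [0,0,0],
    [0,0,0],
    [0,0,0],
  ],
  claw=[100,100,100,100,100,100,100,100,100,100],
)

```text
clock: 4.2
ee_pos: [529.6, 178.7, 250.7]
ee_rot: [0.783, 0.622, 0.0, 0.0]
ft_force: [1.0, 0.5, 0.4]
gripper_width: 94.0
```

```bash
cat > b.py <<'E'
from h import *
s=get_state();print(s["ee_pos"].round(1),s["ee_rot"].round(3),s["joint_positions"].round(2))
N=["left_basket","right_basket","bar_front","bottle","mug","lever_pivot","lever_grip"]
for c in ["wrist","scene","side"]:
    f=grab_frame(c);save(f,c+"1");print(c);marks(f,N);marks(f,["bottle","mug"],look_for)
E
python3 b.py
```

```text
[529.6 178.7 250.7] [0.783 0.622 0.    0.   ] [-0.12  0.47 -0.39  1.71  0.21  1.   -0.81]
wrist
left_basket call 0.77 [721.7 105.3  39.8]
bar_front call 0.85 [540.1 309.8  30.9]
bottle call 0.8 [535.6 265.5  -3.8]
mug call 0.57 [716.3 147.4  41.5]
lever_pivot call 0.62 [620.3 216.7  40.4]
lever_pivot call 0.46 [ 650.9 -135.8   43.9]
bottle call 0.84 [536.9 266.4 146.9]
mug call 0.67 [726.3 141.3  93.1]
scene
left_basket call 0.68 [713.9 102.3  40.2]
right_basket call 0.8 [671.2 -93.7  39.8]
right_basket call 0.27 [6.904e+02 6.700e+00 1.000e-01]
bar_front call 0.87 [537.  310.3  30.3]
bottle call 0.85 [534.4 270.2   1.6]
mug call 0.67 [715.  148.5  41.7]
lever_pivot call 0.6 [621.1 217.2  34.8]
lever_grip call 0.95 [530.8 202.1  33.8]
bottle call 0.83 [548.1 255.1  93.1]
mug call 0.83 [718.3 141.9  93.9]
side
left_basket call 0.68 [712.5 103.6  40.4]
left_basket call 0.29 [715.6 144.5  44.4]
right_basket call 0.94 [667.4 -95.5  42.4]
bar_front call 0.71 [670.9 -95.4  43. ]
bar_front call 0.63 [538.2 310.2  34.1]
bottle call 0.58 [538.8 267.3   2.7]
mug call 0.83 [713.9 145.2  39.9]
lever_pivot call 0.93 [620.1 214.5  32.4]
lever_grip call 0.72 [532.9 200.8  37.8]
bottle call 0.61 [533.  281.3 112.4]
mug call 0.83 [717.5 146.   97.4]
```

View pics/wrist1.png

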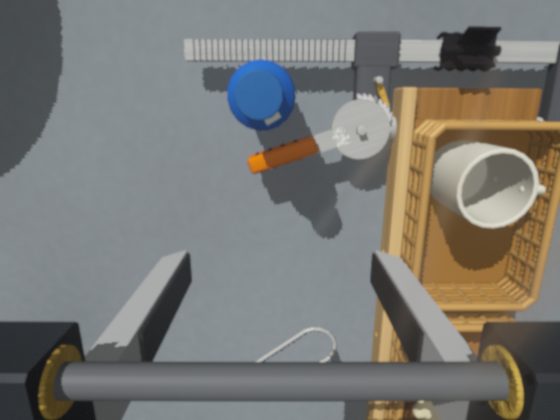

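The wrist view shows the bottle cap at (258,95), the lever at (283,155) and the bar along the top of the image, all aligned with the tool. I move over the bottle, go down and grip.

>>> move_arm(
  offset=[
    [0.044,-0.007,0],
    [0.044,-0.007,0],
    [0,0,0.03],
    [0,0,0.04],
    [0,0,0.04],
    [0,0,0.035],
    [0,0,0.024],
    [0,0,0],
    [0,0,0],
    [0,0,0],
  ],
  delta_rot=[
    [0,0,0],
    [0,0,0],
    [0,0,0],
    [0,0,0],
    [0,0,0],
    [0,0,0],
    [0,0,0],
    [0,0,0],
    [0,0,0],
    [0,0,0],
  ],
  claw=[100,100,100,100,100,100,100,100,60,50],
)

```text
clock: 6.7
ee_pos: [537.1, 266.8, 83.2]
ee_rot: [0.783, 0.622, 0.002, 0.0]
ft_force: [1.1, 0.7, 0.3]
gripper_width: 81.4
```

>>> move_arm(
  offset=[
    [0,0,0],
    [0,0,0],
    [0,0,0],
    [0,0,0],
    [0,0,0],
    [0,0,0],
    [0,0,0],
  ],
  delta_rot=[
    [0,0,0],
    [0,0,0],
    [0,0,0],
    [0,0,0],
    [0,0,0],
    [0,0,0],
    [0,0,0],
  ],
  claw=[40,40,40,40,40,40,40],
)

```text
clock: 7.4
ee_pos: [536.0, 266.3, 82.1]
ee_rot: [0.783, 0.622, 0.0, 0.0]
ft_force: [-1.4, -0.6, 5.1]
gripper_width: 55.3
```

>>> move_arm(
  offset=[
    [0,0,-0.02],
    [0,0,-0.04],
    [0,0,-0.045],
    [0,0,-0.045],
    [-0.0226,0.0302,0],
    [-0.0226,0.0302,0],
    [-0.0226,0.0302,0],
    [-0.0226,0.0302,0],
    [-0.0226,0.0302,0],
    [-0.0226,0.0302,0],
  ],
  delta_rot=[
    [0,0,0],
    [0,0,0],
    [0,0,0],
    [0,0,0],
    [0,0,0],
    [0,0,0],
    [0,0,0],
    [0,0,0],
    [0,0,0],
    [0,0,0],
  ],
  claw=[30,30,30,30,30,30,30,30,30,30],
)

```text
clock: 8.4
ee_pos: [682.1, 91.1, 230.4]
ee_rot: [0.783, 0.622, -0.001, -0.0]
ft_force: [0.3, 0.3, -3.1]
gripper_width: 55.4
```

>>> move_arm(
  offset=[
    [-0.0226,0.0302,0],
    [0,0,0],
    [0,0,0],
    [0,0,0],
  ],
  delta_rot=[
    [0,0,0],
    [0,0,0],
    [0,0,0],
    [0,0,0],
  ],
  claw=[30,30,30,30],
)

```text
clock: 8.8
ee_pos: [705.0, 65.5, 230.7]
ee_rot: [0.782, 0.623, -0.0, -0.001]
ft_force: [0.2, 1.2, -2.8]
gripper_width: 55.5
```

```bash
sed -i 's/"1")/"2")/' b.py; python3 b.py
python3 - <<'E'
import cv2,numpy as np
cv2.imwrite("pics/c2.png",np.hstack([cv2.resize(cv2.imread(f"pics/{n}2.png"),(400,300)) for n in("scene","side")]))
E
```

```text
[705.   65.5 230.7] [ 0.782  0.623 -0.    -0.001] [ 0.05  0.72 -0.36  1.29  0.25  1.18 -0.55]
wrist
left_basket call 0.64 [723.2 105.7  39.5]
bar_front call 0.65 [714.  147.3  40. ]
bottle call 0.97 [704.2  66.6 147.5]
bottle call 0.73 [495.4 -66.3  -1.8]
mug call 0.73 [715.  146.7  40.7]
lever_pivot call 0.88 [622.5 216.   34.5]
lever_grip call 0.57 [533.5 206.4  37.3]
lever_grip call 0.28 [703.3  68.3 144. ]
bottle call 0.89 [709.8  83.5 267.6]
bottle call 0.2 [705.  164.5  46.1]
mug call 0.69 [711.3 148.4  51.2]
scene
left_basket call 0.93 [716.3 103.9  39. ]
right_basket call 0.7 [668.2 -95.7  39.3]
bar_front call 0.63 [538.9 313.4  31. ]
bottle call 0.68 [702.4  68.1 149.6]
bottle call 0.29 [713.6 107.4  39. ]
mug call 0.71 [711.3 144.8  41.6]
lever_pivot call 0.59 [619.3 213.5  32.4]
lever_pivot call 0.41 [738.6 264.5  24.9]
bottle call 0.7 [719.   44.3 213.6]
mug call 0.86 [714.5 142.4  92.5]
side
left_basket call 0.8 [717.8 104.3  39.5]
left_basket call 0.22 [497.2 -61.4   1.7]
right_basket call 0.82 [668.5 -98.5  43.1]
bar_front call 0.81 [537.6 311.2  35.2]
bottle call 0.81 [710.   60.9 150.5]
mug call 0.73 [715.8 146.3  40.9]
mug call 0.5 [539.1 313.7  32.6]
lever_pivot call 0.9 [618.7 217.   33.3]
lever_grip call 0.62 [532.6 203.9  35.7]
bottle call 0.69 [701.7  83.  234.5]
mug call 0.91 [718.3 143.7  98.2]
```

View pics/c2.png

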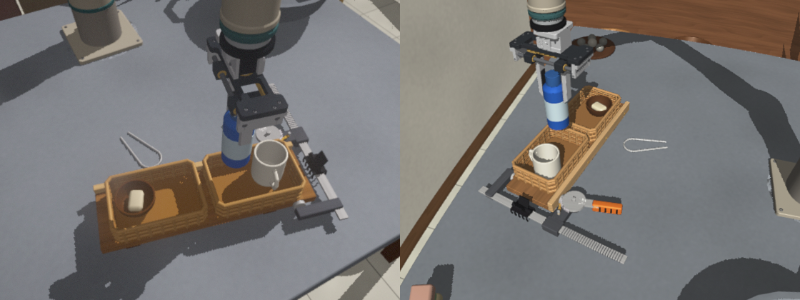

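The bottle hangs upright over the free half of the left basket, and the mug is clear. I lower it.

>>> move_arm(
  offset=[
    [0,0.001,0.02],
    [0,0,0.03],
    [0,0,0.025],
    [0,0,0.015],
    [0,0,0.01],
    [0,0,0.004],
    [0,0,0.002],
    [0,0,0],
  ],
  delta_rot=[
    [0,0,0],
    [0,0,0],
    [0,0,0],
    [0,0,0],
    [0,0,0],
    [0,0,0],
    [0,0,0],
    [0,0,0],
  ],
  claw=[30,30,30,30,30,30,30,30],
)

```text
clock: 11.1
ee_pos: [707.7, 64.0, 126.3]
ee_rot: [0.783, 0.622, 0.001, 0.0]
ft_force: [0.1, -0.3, -3.0]
gripper_width: 55.5
```

>>> move_arm(
  offset=[
    [0,0,0.001],
    [0,0,0],
  ],
  delta_rot=[
    [0,0,0],
    [0,0,0],
  ],
  claw=[30,30],
)

```text
clock: 11.3
ee_pos: [707.4, 63.9, 125.2]
ee_rot: [0.783, 0.622, 0.0, 0.0]
ft_force: [-0.3, 0.3, -2.4]
gripper_width: 55.4
```

Expected contact is at a TCP height of about 122. I keep lowering in 1 mm steps.

>>> move_arm(
  offset=[
    [0,0,0.001],
    [0,0,0],
    [0,0,0.001],
    [0,0,0],
  ],
  delta_rot=[
    [0,0,0],
    [0,0,0],
    [0,0,0],
    [0,0,0],
  ],
  claw=[30,30,30,30],
)

```text
clock: 11.7
ee_pos: [706.9, 63.8, 122.3]
ee_rot: [0.783, 0.622, -0.0, -0.0]
ft_force: [-0.6, 0.4, -2.3]
gripper_width: 55.5
```

>>> move_arm(
  offset=[
    [0,0,0.001],
    [0,0,0],
  ],
  delta_rot=[
    [0,0,0],
    [0,0,0],
  ],
  claw=[30,30],
)

```text
clock: 11.9
ee_pos: [707.0, 64.1, 122.2]
ee_rot: [0.783, 0.622, 0.0, 0.0]
ft_force: [-2.9, -0.6, 2.8]
gripper_width: 55.8
```

>>> move_arm(
  offset=[
    [0,0,0],
    [0,0,0],
    [0,0,0],
    [0,0,0],
    [0,0,0],
    [0,0,0],
    [0,0,-0.02],
    [0,0,-0.03],
    [0,0,-0.04],
    [0,0,-0.04],
  ],
  delta_rot=[
    [0,0,0],
    [0,0,0],
    [0,0,0],
    [0,0,0],
    [0,0,0],
    [0,0,0],
    [0,0,0],
    [0,0,0],
    [0,0,0],
    [0,0,0],
  ],
  claw=[60,70,80,100,100,100,100,100,100,100],
)

```text
clock: 12.9
ee_pos: [706.7, 63.8, 252.5]
ee_rot: [0.783, 0.622, -0.0, -0.0]
ft_force: [0.8, 0.1, 0.6]
gripper_width: 93.9
```

```bash
sed -i 's/"2")/"3")/' b.py; python3 b.py | grep -E "scene|side|wrist|bottle|lever|^\["
```

```text
[706.7  63.8 252.5] [ 0.783  0.622 -0.    -0.   ] [ 0.05  0.71 -0.36  1.25  0.25  1.23 -0.54]
wrist
bottle call 0.68 [708.5  63.1  39.3]
lever_pivot call 0.64 [623.8 213.5  36.7]
lever_grip call 0.86 [534.5 205.5  35.6]
bottle call 0.88 [708.   76.6 158.3]
bottle call 0.54 [689.8 101.4  46.6]
scene
bottle call 0.65 [703.1  65.8  39. ]
lever_pivot call 0.92 [620.8 211.3  33.5]
lever_grip call 0.4 [742.5 264.2  25.3]
bottle call 0.82 [716.9  53.5 143.4]
side
bottle call 0.56 [709.2  61.9  43.6]
lever_pivot call 0.94 [615.7 214.2  32.6]
lever_grip call 0.65 [534.7 202.4  37.4]
bottle call 0.87 [697.1  79.4 141.1]
```

View pics/side3.png

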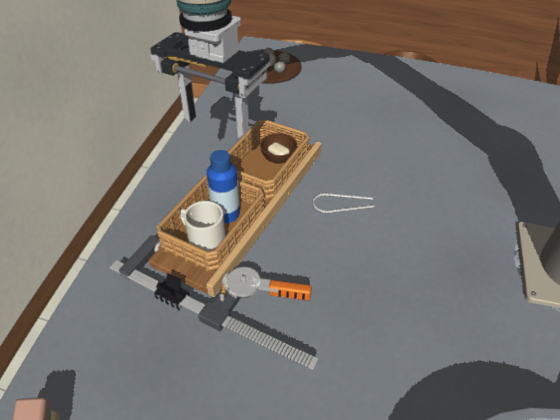

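The bottle stands upright in the basket at (222,190), next to the mug. The lever is free: pivot at (243,282), grip at (290,291). I move over the grip and turn the jaws square to the lever.

>>> move_arm(
  offset=[
    [0.0191,-0.0402,0],
    [0.0191,-0.0402,0],
    [0.0191,-0.0402,0],
    [0.0191,-0.0402,0],
    [0.0191,-0.0402,0],
    [0,0,0.01],
    [0,0,0.02],
    [0,0,0.02],
    [0,0,0.01],
    [0,0,0.01],
  ],
  delta_rot=[
    [0,0,0],
    [0,0,0],
    [0,0,0],
    [0,0,0],
    [0,0,0],
    [0,0,0.1345],
    [0,0,0.1345],
    [0,0,0.1345],
    [0,0,0.1345],
    [0,0,0.1345],
  ],
  claw=[100,100,100,100,100,100,100,100,100,100],
)

```text
clock: 15.4
ee_pos: [532.7, 202.3, 181.0]
ee_rot: [0.945, 0.326, -0.0, 0.0]
ft_force: [0.4, 0.6, 0.2]
gripper_width: 93.9
```

>>> move_arm(
  offset=[
    [0,0,0.01],
    [0,0,0.01],
    [0,0,0.01],
    [0,0,0.01],
    [0,0,0],
    [0,0,0],
  ],
  delta_rot=[
    [0,0,0.1345],
    [0,0,0.1345],
    [0,0,0.1345],
    [0,0,0.1345],
    [0,0,0],
    [0,0,0],
  ],
  claw=[60,50,50,50,50,50],
)

```text
clock: 16.0
ee_pos: [532.9, 202.6, 141.7]
ee_rot: [0.998, 0.068, 0.0, -0.0]
ft_force: [-1.1, -0.7, 0.1]
gripper_width: 49.9
```

```bash
cat > c.py <<'E'
from h import *
s=get_state();print(s["ee_pos"].round(1),s["ee_rot"].round(3),s["joint_positions"].round(2))
f=grab_frame("wrist");save(f,"wrist4");marks(f,["lever_pivot","lever_grip","bar_front"]);marks(f,["lever_grip"],look_for)
a=np.radians(187.5);u=np.array([np.cos(a),np.sin(a),0]);pv=np.array([620.3,214.9,48])
im=f["image"][:,:,::-1].copy()
for r in (46,90,120):
    for p in proj(pv+r*u,f): cv2.circle(im,tuple(int(v) for v in p),3,(0,255,0),1)
for p in proj(pv-[0,0,14],f): cv2.circle(im,tuple(int(v) for v in p),3,(255,0,255),1)
hsv=cv2.cvtColor(f["image"],cv2.COLOR_RGB2HSV);m=((hsv[...,0]<14)&(hsv[...,1]>200)&(hsv[...,2]>120)).astype(np.uint8)
n,l,st,ce=cv2.connectedComponentsWithStats(m);k=1+np.argmax(st[1:,4]);print(st[k],ce[k].round(1))
print(np.round(cv2.boxPoints(cv2.minAreaRect(np.argwhere(l==k)[:,::-1].astype(np.float32)))),proj(pv+90*u,f))
cv2.imwrite("pics/w4.png",im)
E
python3 c.py
```

```text
[532.9 202.6 141.7] [ 0.998  0.068  0.    -0.   ] [-0.38  0.59 -0.05  1.81  0.04  0.74 -1.88]
lever_pivot call 0.58 [620.6 216.3  37.1]
lever_grip call 0.76 [537.7 201.6  32.1]
lever_grip call 0.6 [619.2 214.1  35.1]
bar_front call 0.78 [537.8 308.2  25.8]
[284 219   1   5   5] [284. 221.]
[[284. 223.]
 [284. 223.]
 [284. 219.]
 [284. 219.]] [[278.77149476 217.24232443]]
```

View pics/w4.png

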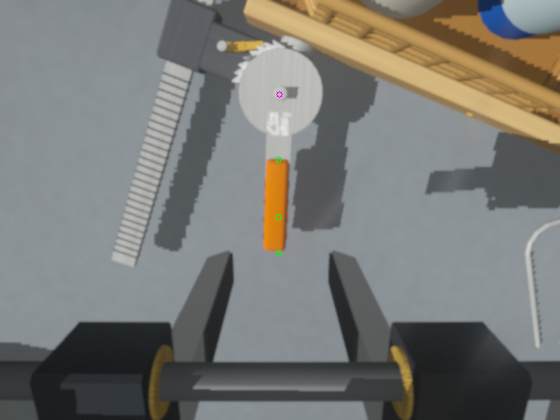

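The grip's centre line runs from (277,160) to (274,250), with the pivot at (280,94). That puts the lever about 0.03 rad nearer the bar than estimated, so I correct for it, descend and grip.

>>> move_arm(
  offset=[
    [-0.0016,-0.0036,0.01],
    [0,0,0.03],
    [0,0,0.03],
    [0,0,0.03],
    [0,0,0.02],
    [0,0,0.006],
    [0,0,0],
    [0,0,0],
  ],
  delta_rot=[
    [0,0,0.037],
    [0,0,0],
    [0,0,0],
    [0,0,0],
    [0,0,0],
    [0,0,0],
    [0,0,0],
    [0,0,0],
  ],
  claw=[50,50,50,50,50,50,50,50],
)

```text
clock: 17.05
ee_pos: [531.7, 206.0, 16.5]
ee_rot: [0.999, 0.048, 0.001, -0.0]
ft_force: [0.5, 0.3, -0.2]
gripper_width: 46.7
```

>>> move_arm(
  offset=[
    [0,0,0],
    [0,0,0],
    [0,0,0],
    [0,0,0],
    [0,0,0],
    [0,0,0],
    [0,0,0],
    [0,0,0],
  ],
  delta_rot=[
    [0,0,0],
    [0,0,0],
    [0,0,0],
    [0,0,0],
    [0,0,0],
    [0,0,0],
    [0,0,0],
    [0,0,0],
  ],
  claw=[30,20,10,10,10,10,10,10],
)

```text
clock: 17.85
ee_pos: [531.0, 206.1, 15.8]
ee_rot: [0.999, 0.048, 0.0, -0.0]
ft_force: [-1.2, 1.1, 5.2]
gripper_width: 17.6
```

```bash
cat > d.py <<'E'
from h import *
s=get_state();p=s["ee_pos"];yaw=2*np.arctan2(s["ee_rot"][1],s["ee_rot"][0])
d=p[:2]-[620.3,214.9];F=s["ft_force"]
a=np.arctan2(-d[1],-d[0]); t=np.array([np.sin(a),-np.cos(a)])  # tool y = away from bar
print(s["clock"],"pos",p.round(1),"yaw %.4f lever(pos) %.4f r %.1f"%(yaw,a,np.hypot(*d)),"F",F.round(1),"Ft away-from-bar %.1f radial %.1f"%(F[:2]@t,F[:2]@d/np.hypot(*d)),"M",s["torque"].round(2),"w %.1f"%s["gripper_width"],s["joint_positions"].round(2))
E
python3 d.py
```

```text
17.85 pos [531.  206.1  15.8] yaw 0.0955 lever(pos) 0.0984 r 89.8 F [-1.2  1.1  5.2] Ft away-from-bar -1.2 radial 1.1 M [0.3  0.18 0.03] w 17.6 [-0.4   0.78 -0.03  1.88  0.04  0.47 -1.93]
```

The lever is gripped (17.6 mm wide, r = 90, almost no side force). I pull in small arc steps of 0.034 rad per call and watch the force build up and drop.

>>> move_arm(
  offset=[
    [0,-0.00153,0],
    [0,-0.00153,0],
    [0,0,0],
  ],
  delta_rot=[
    [0,0,0.017],
    [0,0,0.017],
    [0,0,0],
  ],
  claw=[10,10,10],
)

```text
clock: 18.15
ee_pos: [530.7, 208.7, 15.8]
ee_rot: [1.0, 0.031, 0.0, 0.0]
ft_force: [-1.0, 0.3, 6.0]
gripper_width: 17.9
```

>>> move_arm(
  offset=[
    [0,-0.00153,0],
    [0,-0.00153,0],
    [0,0,0],
  ],
  delta_rot=[
    [0,0,0.017],
    [0,0,0.017],
    [0,0,0],
  ],
  claw=[10,10,10],
)

```text
clock: 18.45
ee_pos: [530.5, 211.7, 15.8]
ee_rot: [1.0, 0.014, 0.0, 0.0]
ft_force: [-0.3, -0.4, 5.7]
gripper_width: 17.7
```

>>> move_arm(
  offset=[
    [0,-0.00153,0],
    [0,-0.00153,0],
    [0,0,0],
  ],
  delta_rot=[
    [0,0,0.017],
    [0,0,0.017],
    [0,0,0],
  ],
  claw=[10,10,10],
)

```text
clock: 18.75
ee_pos: [530.4, 214.5, 15.8]
ee_rot: [1.0, -0.003, 0.0, 0.0]
ft_force: [0.0, -0.5, 6.3]
gripper_width: 17.7
```

>>> move_arm(
  offset=[
    [0,-0.00153,0],
    [0,-0.00153,0],
    [0,0,0],
  ],
  delta_rot=[
    [0,0,0.017],
    [0,0,0.017],
    [0,0,0],
  ],
  claw=[10,10,10],
)

```text
clock: 19.05
ee_pos: [530.5, 217.1, 15.8]
ee_rot: [1.0, -0.02, 0.0, 0.001]
ft_force: [-0.6, -2.0, 6.2]
gripper_width: 17.8
```

```bash
python3 d.py
```

```text
19.05 pos [530.5 217.1  15.8] yaw -0.0396 lever(pos) -0.0248 r 89.9 F [-0.6 -2.   6.2] Ft away-from-bar 2.1 radial 0.6 M [-0.16  0.14  0.47] w 17.8 [-0.45  0.79  0.01  1.87 -0.01  0.48 -2.04]
```

```bash
cat > d.py <<'E'
from h import *
s=get_state();p=s["ee_pos"];yaw=2*np.arctan2(s["ee_rot"][1],s["ee_rot"][0])
d=p[:2]-[620.3,214.9];F=s["ft_force"];r=np.hypot(*d)
a=np.arctan2(-d[1],-d[0]); t=np.array([np.sin(a),-np.cos(a)])
Ft=F[:2]@t
print("%.2f dyaw %.3f dpos %.3f r %.1f Ft %.1f Mz %.2f Feq %.1f Frad %.1f w %.1f"%(s["clock"],.0955-yaw,.0984-a,r,Ft,s["torque"][2],Ft+s["torque"][2]/.09,F[:2]@d/r,s["gripper_width"]))
E
python3 d.py
```

```text
19.05 dyaw 0.135 dpos 0.123 r 89.9 Ft 2.1 Mz 0.47 Feq 7.3 Frad 0.6 w 17.8
```

>>> move_arm(
  offset=[
    [0,-0.00153,0],
    [0,0,0],
  ],
  delta_rot=[
    [0,0,0.017],
    [0,0,0],
  ],
  claw=[10,10],
)

```text
clock: 19.25
ee_pos: [530.5, 218.6, 15.8]
ee_rot: [1.0, -0.028, 0.0, 0.001]
ft_force: [-1.3, -1.3, 6.7]
gripper_width: 18.0
```

```bash
python3 d.py
```

```text
19.25 dyaw 0.152 dpos 0.139 r 89.9 Ft 1.4 Mz 0.46 Feq 6.5 Frad 1.2 w 18.0
```

>>> move_arm(
  offset=[
    [0,-0.00153,0],
    [0,0,0],
  ],
  delta_rot=[
    [0,0,0.017],
    [0,0,0],
  ],
  claw=[10,10],
)

```text
clock: 19.45
ee_pos: [530.5, 219.7, 15.8]
ee_rot: [0.999, -0.037, 0.0, 0.001]
ft_force: [-0.9, -2.5, 7.5]
gripper_width: 17.5
```

```bash
python3 d.py
```

```text
19.45 dyaw 0.169 dpos 0.152 r 89.9 Ft 2.5 Mz 0.54 Feq 8.6 Frad 0.7 w 17.5
```

>>> move_arm(
  offset=[
    [0,-0.00153,0],
    [0,0,0],
  ],
  delta_rot=[
    [0,0,0.017],
    [0,0,0],
  ],
  claw=[10,10],
)

```text
clock: 19.65
ee_pos: [530.9, 222.6, 15.8]
ee_rot: [0.999, -0.045, 0.0, -0.0]
ft_force: [-1.5, 0.5, 5.5]
gripper_width: 17.7
```

```bash
python3 d.py
```

```text
19.65 dyaw 0.186 dpos 0.184 r 89.8 Ft -0.3 Mz 0.21 Feq 2.0 Frad 1.6 w 17.7
```

>>> move_arm(
  offset=[
    [0,-0.00153,0],
    [0,0,0],
  ],
  delta_rot=[
    [0,0,0.017],
    [0,0,0],
  ],
  claw=[10,10],
)

```text
clock: 19.85
ee_pos: [530.9, 223.9, 15.8]
ee_rot: [0.999, -0.054, 0.0, 0.0]
ft_force: [-0.8, 0.3, 5.0]
gripper_width: 17.9
```

```bash
python3 d.py
```

```text
19.85 dyaw 0.203 dpos 0.199 r 89.8 Ft -0.2 Mz 0.24 Feq 2.5 Frad 0.8 w 17.9
```

The first click is clear at about 0.17 (8.6 N dropping to 2.0 N). I continue to the second.

>>> move_arm(
  offset=[
    [0,-0.00153,0],
    [0,-0.00153,0],
    [0,-0.00153,0],
    [0,-0.00153,0],
    [0,-0.00153,0],
    [0,-0.00153,0],
    [0,0,0],
  ],
  delta_rot=[
    [0,0,0.017],
    [0,0,0.017],
    [0,0,0.017],
    [0,0,0.017],
    [0,0,0.017],
    [0,0,0.017],
    [0,0,0],
  ],
  claw=[10,10,10,10,10,10,10],
)

```text
clock: 20.55
ee_pos: [532.1, 232.1, 15.8]
ee_rot: [0.995, -0.105, 0.0, 0.001]
ft_force: [-1.0, -1.4, 5.9]
gripper_width: 17.9
```

```bash
python3 d.py
```

```text
20.55 dyaw 0.305 dpos 0.291 r 89.9 Ft 1.6 Mz 0.47 Feq 6.8 Frad 0.7 w 17.9
```

>>> move_arm(
  offset=[
    [0,-0.00153,0],
    [0,0,0],
  ],
  delta_rot=[
    [0,0,0.017],
    [0,0,0],
  ],
  claw=[10,10],
)

```text
clock: 20.75
ee_pos: [532.3, 233.5, 15.7]
ee_rot: [0.994, -0.113, -0.0, 0.001]
ft_force: [-1.7, -1.9, 6.6]
gripper_width: 18.1
```

```bash
python3 d.py
```

```text
20.75 dyaw 0.322 dpos 0.307 r 89.9 Ft 2.2 Mz 0.50 Feq 7.7 Frad 1.3 w 18.1
```

>>> move_arm(
  offset=[
    [0,-0.00153,0],
    [0,0,0],
  ],
  delta_rot=[
    [0,0,0.017],
    [0,0,0],
  ],
  claw=[10,10],
)

```text
clock: 20.95
ee_pos: [532.7, 235.1, 15.7]
ee_rot: [0.993, -0.121, -0.0, 0.001]
ft_force: [-2.4, -1.5, 6.1]
gripper_width: 17.6
```

```bash
python3 d.py
```

```text
20.95 dyaw 0.339 dpos 0.325 r 89.9 Ft 2.0 Mz 0.46 Feq 7.1 Frad 1.9 w 17.6
```

>>> move_arm(
  offset=[
    [0,-0.00153,0],
    [0,0,0],
  ],
  delta_rot=[
    [0,0,0.017],
    [0,0,0],
  ],
  claw=[10,10],
)

```text
clock: 21.15
ee_pos: [532.9, 236.3, 15.7]
ee_rot: [0.992, -0.13, -0.0, 0.001]
ft_force: [-2.7, -2.8, 5.8]
gripper_width: 18.0
```

```bash
python3 d.py
```

```text
21.15 dyaw 0.356 dpos 0.339 r 89.9 Ft 3.3 Mz 0.56 Feq 9.5 Frad 1.9 w 18.0
```

>>> move_arm(
  offset=[
    [0,-0.00153,0],
    [0,0,0],
  ],
  delta_rot=[
    [0,0,0.017],
    [0,0,0],
  ],
  claw=[10,10],
)

```text
clock: 21.35
ee_pos: [533.7, 238.9, 15.8]
ee_rot: [0.99, -0.138, 0.0, 0.0]
ft_force: [-0.1, -0.1, 5.6]
gripper_width: 17.9
```

```bash
python3 d.py
```

```text
21.35 dyaw 0.373 dpos 0.369 r 89.9 Ft 0.2 Mz 0.32 Feq 3.7 Frad 0.1 w 17.9
```

The second click is at about 0.35 (9.5 N dropping to 3.7 N). I go on to the third.

>>> move_arm(
  offset=[
    [0,-0.00153,0],
    [0,-0.00153,0],
    [0,-0.00153,0],
    [0,-0.00153,0],
    [0,-0.00153,0],
    [0,-0.00153,0],
    [0,0,0],
  ],
  delta_rot=[
    [0,0,0.017],
    [0,0,0.017],
    [0,0,0.017],
    [0,0,0.017],
    [0,0,0.017],
    [0,0,0.017],
    [0,0,0],
  ],
  claw=[10,10,10,10,10,10,10],
)

```text
clock: 22.05
ee_pos: [536.3, 247.0, 15.8]
ee_rot: [0.982, -0.189, -0.0, 0.001]
ft_force: [-1.5, -1.3, 7.6]
gripper_width: 17.8
```

```bash
python3 d.py
```

```text
22.05 dyaw 0.475 dpos 0.463 r 89.9 Ft 1.8 Mz 0.53 Feq 7.6 Frad 1.0 w 17.8
```

>>> move_arm(
  offset=[
    [0,-0.00153,0],
    [0,0,0],
  ],
  delta_rot=[
    [0,0,0.017],
    [0,0,0],
  ],
  claw=[10,10],
)

```text
clock: 22.25
ee_pos: [536.8, 248.3, 15.8]
ee_rot: [0.98, -0.197, -0.0, 0.001]
ft_force: [-1.8, -1.0, 6.5]
gripper_width: 18.0
```

```bash
python3 d.py
```

```text
22.25 dyaw 0.492 dpos 0.479 r 89.9 Ft 1.6 Mz 0.53 Feq 7.5 Frad 1.3 w 18.0
```

>>> move_arm(
  offset=[
    [0,-0.00153,0],
    [0,0,0],
  ],
  delta_rot=[
    [0,0,0.017],
    [0,0,0],
  ],
  claw=[10,10],
)

```text
clock: 22.45
ee_pos: [537.2, 249.3, 15.7]
ee_rot: [0.979, -0.205, -0.0, 0.001]
ft_force: [-2.0, -1.9, 6.6]
gripper_width: 18.0
```

```bash
python3 d.py
```

```text
22.45 dyaw 0.509 dpos 0.491 r 90.0 Ft 2.5 Mz 0.56 Feq 8.8 Frad 1.1 w 18.0
```

>>> move_arm(
  offset=[
    [0,-0.00153,0],
    [0,0,0],
  ],
  delta_rot=[
    [0,0,0.017],
    [0,0,0],
  ],
  claw=[10,10],
)

```text
clock: 22.65
ee_pos: [537.5, 250.1, 15.7]
ee_rot: [0.977, -0.214, -0.001, 0.002]
ft_force: [-3.0, -2.9, 6.8]
gripper_width: 18.3
```

```bash
python3 d.py
```

```text
22.65 dyaw 0.526 dpos 0.500 r 90.0 Ft 3.8 Mz 0.60 Feq 10.5 Frad 1.7 w 18.3
```

>>> move_arm(
  offset=[
    [0,-0.00153,0],
    [0,0,0],
  ],
  delta_rot=[
    [0,0,0.017],
    [0,0,0],
  ],
  claw=[10,10],
)

```text
clock: 22.85
ee_pos: [539.0, 253.0, 15.8]
ee_rot: [0.975, -0.222, 0.0, 0.0]
ft_force: [-1.3, -0.3, 5.3]
gripper_width: 18.3
```

```bash
python3 d.py
```

```text
22.85 dyaw 0.543 dpos 0.537 r 89.8 Ft 0.8 Mz 0.32 Feq 4.3 Frad 1.1 w 18.3
```

The third click is passed (10.5 N dropping to 4.3 N, 0.54 rad in total). I hold there briefly and check the scene.

>>> move_arm(
  offset=[
    [0,0,0],
    [0,0,0],
    [0,0,0],
    [0,0,0],
    [0,0,0],
  ],
  delta_rot=[
    [0,0,0],
    [0,0,0],
    [0,0,0],
    [0,0,0],
    [0,0,0],
  ],
  claw=[10,10,10,10,10],
)

```text
clock: 23.35
ee_pos: [539.0, 253.0, 15.8]
ee_rot: [0.975, -0.222, 0.0, 0.0]
ft_force: [-1.6, -0.3, 6.1]
gripper_width: 17.8
```

```bash
python3 d.py; sed -i 's/"3")/"5")/' b.py; python3 b.py | grep -E "scene|side|wrist|bottle|mug|lever"
python3 - <<'E'
import cv2,numpy as np
cv2.imwrite("pics/c5.png",np.hstack([cv2.resize(cv2.imread(f"pics/{n}5.png"),(400,300)) for n in("wrist","side")]))
E
```

```text
23.35 dyaw 0.543 dpos 0.536 r 89.8 Ft 0.9 Mz 0.26 Feq 3.8 Frad 1.3 w 17.8
wrist
bottle call 0.41 [622.5 213.7  38.5]
lever_pivot call 0.97 [622.4 210.5  33.5]
lever_grip call 0.7 [540.9 252.4  36.2]
scene
bottle call 0.78 [703.9  64.7  40. ]
mug call 0.72 [711.3 144.6  43.1]
mug call 0.47 [668.6 -93.2  40.1]
lever_pivot call 0.86 [620.5 215.1  33.7]
lever_pivot call 0.64 [537.7 314.2  28.8]
lever_grip call 0.86 [539.8 248.2  33.9]
bottle call 0.91 [720.2  56.2 144.4]
mug call 0.87 [715.4 142.4  93.4]
side
bottle call 0.82 [709.1  62.8  41.1]
bottle call 0.16 [538.6 251.5  36.4]
lever_pivot call 0.66 [617.4 212.9  31.7]
lever_grip call 0.61 [539.6 252.1  38.5]
bottle call 0.57 [700.3  81.1 141.4]
mug call 0.83 [719.6 146.   98.4]
```

View pics/c5.png

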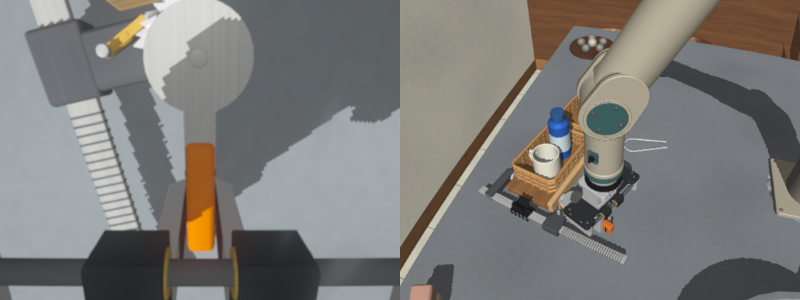

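The wrist view shows the orange grip between the fingers at (200,195), pulled towards the bar. The side view shows the bottle upright at (558,135) beside the mug. I hand the job in.

```bash
python3 -c "
from workcell import *
print(job_done())"
```

```text
the job is handed in; nothing more can be done
None
```

The job is handed in at about 23.5 s of the 72 s allowed; no verdict was reported.

- **Bottle:** I lowered it into the free half of the left basket, beside the mug, until it touched the floor, then let go. The last pictures show it upright at about (706, 64), with the mug where it was.
- **Lever:** I gripped the orange grip at 90 mm from the pivot and pulled it in small arc steps.

| Click | Travel from start (rad) | Force at mid grip (N) |
|---|---|---|
| 1 | about 0.17 | 8.6 dropping to 2.0 |
| 2 | about 0.35 | 9.5 dropping to 3.7 |
| 3 | about 0.52 | 10.5 dropping to 4.3 |

The arm stopped and is holding the lever at about 0.54 rad, well short of a fourth click at about 0.68. The hold was steady at about 4 N with the jaws still closed on the grip.

- **Checks:** None failed. The network's estimates varied by a few millimetres between cameras. My first estimate of the lever's direction was about 0.03 rad off, and I corrected it from the wrist picture before gripping. I did not measure the soap dish, hair clip or tongue cleaner again at the end. The arm never went near the soap dish or tongue cleaner.

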